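# Find the stamped vial crate and push it to the dispatch line

### The arm

A 6-joint arm with a two-finger parallel gripper is mounted at the origin on the work surface. World frame = base frame: x ahead of the robot, y to its left, z up, the work surface at z = 0. Lengths are in m, angles in rad, forces in N, time in s.
With the tool pointing down it reaches from about 0.275 to 0.975 m from the base axis. Payload 8.4 kg.
Tool frame: the origin (TCP) lies at the very end of the fingers, on their centre line; the grasp point (between the pads) lies 19 mm behind it (bot.grip_point_offset is the distance from the TCP to the grasp point, in m); z points along the fingers, x is the direction in which the jaws open and shut, and the axes are right-handed (so a half turn about z gives the same grasp; the last joint's range is limited). The gripper opens to 92 mm and grips with 3 to 60 N. Pads are 20 mm wide; open, the fingers measure 128 mm over their backs; the gripper's body (75 mm by 189 mm) begins 69 mm behind the grasp point.
Start: joints at [-1.255, 0.353, 1.633, -0, 1.155, -0.002], TCP at [0.195, -0.594, 0.215] pointing down, gripper open.
Joint ranges: [-2.63, 2.63], [-0.92, 2.1], [0.06, 2.66], [-1.3, 4.44], [0, 2.69], [-3.02, 3.02]. Speed limits (rad/s): [2.22, 2.22, 2.79, 3.14, 3.14, 3.14].

### API

Orientations are given as a unit quaternion [w, x, y, z].
In Python, from station import bot gives the robot as it stands. The module is installed in compiled form; this text tells all that it offers.
- The arm moves only by the tool carry_out, never from a script. Its argument "series" is one flat list of numbers, 4 for each row, row after row: the shift along the tool's x, y, z in m, then the turn about the tool's z in rad. A call has 1 to 5 rows; each row is the pose to reach, as a shift and turn from the pose measured when the call began, along the tool's axes at that moment; what a row does not reach only later rows make up. A row lasts 1/12 s, in which the tool goes at most 41.7 mm and 7.16 degrees, less where a joint would pass 70% of its speed; a pose out of reach is approached as far as the arm can. A call with a gripper value outside its range is refused whole. "fingers" is the closure, from -1 (fully open) to 1 (shut), set as the call begins (left out, the last holds). The fingers move at their own pace and stop on an object; "newtons" is the grip in N (left out, the last holds). Time passes only in rows, so rows that repeat a pose let the fingers close. It gives the time, the measured TCP pose, the force and the opening at its end, in the units of the state.
- bot.observe(): the state, without advancing time (a new reading comes with each control period).
- bot.capture(name): name is "scene" or "top" or "wrist"; returns (picture, depth): 480x640x3 uint8, red, green, blue; 480x640 float32, m along the optical axis (not along the pixel's ray), 0 where there is no reading.
- bot.get_calibration(name): a dict with "mtx" (3x3 intrinsics, pixels), "eye" and "orientation" of the camera in the world. Camera axes: x right, y down, z forward; pixel columns grow to the right and rows downward; lengths in m; the calibration is good to about 2 mm. A picture is of the moment at which its call begins: read the wrist's pose just before it. get_calibration takes no time and is no camera call; for the wrist camera it gives the pose at the moment of the call.
- bot.finish_job(): hands the job in, once; it reports no verdict.
Trained networks look in the newest picture that a camera, given by its name, has taken for a name from the list of things; names that differ only in an ending like _2 or _b are one class to them, and where a whole thing is asked for, a point or a joint stands for the part that bears it (a point fixed in the world has none). Each returns a list of dicts, best first, with "conf" (0 to 1); they miss things now and then, are a little off and sometimes report something else, mostly with a low value. They report only what shows in the picture. A call takes as long as a camera call.
- bot.find_in(camera, target): "centre" ([x, y, z] in m, in world coordinates, good to about 4 mm: the middle of the surface that is visible of it).
- bot.mark_of(camera, target): "centre" ([x, y, z] in m, in world coordinates, good to about 4 mm: a listed point, or the origin of a listed thing).
The state is a dict: "time": time; "joint_pos": joint angles; "joint_vel": joint speeds; "joint_efforts": joint torques, N m; "eef_pos": TCP position; "eef_rot": TCP orientation; "wrist_force": force on the tool from outside, world axes, zero at the start; "torque": the same for the moment, N m; "gripper_width": finger opening in m.
Only numpy, scipy, OpenCV 4.12 (cv2) and the standard library are available. Lean on these libraries where they do the work, as an engineer would, in place of code of your own. Each camera call takes 0.05 s, during which the arm holds its last target.

### The job

One of the two vial crates has a red stamp underneath its nose: press down on the blue ledge of the left crate (the robot's left) with the fingertips to tip its far side up about 45 degrees, hold it there for a second to look underneath, let it down gently under the finger, then do the same with the right crate. Then push the stamped crate sideways along the bench until it stands centred over the yellow dispatch line, square to it and with its ledge still towards the robot. Leave the other crate where it stands, never lift or carry a crate, and leave the bottle, jar, timer and mouse alone.

Things in the scene. Friction and masses are not known exactly. Their poses are not given: they have to be found in the camera images.
- crate_a: open grey crate 130 deep (its x) x 110 wide (its y) x 65 high, walls 4, 0.3 to 0.5 kg, loose; nine white-capped vials fixed inside (tops at 48). Blue ledge on its near side, facing the robot; the far 50 of its floor slopes up at 45 degrees as a nose. Origin: on the flat underside, 65 beyond the near wall; x points away from the ledge. Stands left (y > 0) or right (y < 0); both look alike from above
- crate_b: open grey crate 130 deep (its x) x 110 wide (its y) x 65 high, walls 4, 0.3 to 0.5 kg, loose; nine white-capped vials fixed inside (tops at 48). Blue ledge on its near side, facing the robot; the far 50 of its floor slopes up at 45 degrees as a nose. Origin: on the flat underside, 65 beyond the near wall; x points away from the ledge. Stands left (y > 0) or right (y < 0); both look alike from above
- crate_a_heel (a point): middle of the near bottom edge of crate_a (crate x -65, z 0). The crate tips about this edge, which stays put on the bench while the far side rises; at 45 degrees it would still fall back flat by itself
- crate_b_heel (a point): middle of the near bottom edge of crate_b (crate x -65, z 0). The crate tips about this edge, which stays put on the bench while the far side rises; at 45 degrees it would still fall back flat by itself
- crate_a_ledge (a point): middle of the top of crate_a's ledge (crate x -87.5, z 65). The ledge is 45 long, 90 wide, 5 thick, level with the rim. Pressing it down 20 to 35 out from the wall takes about 4 to 15 N; it swings towards the robot in an arc about the heel, and a finger that leaves this arc lets the crate drop. Its end meets the bench at 53 degrees
- crate_b_ledge (a point): middle of the top of crate_b's ledge (crate x -87.5, z 65). The ledge is 45 long, 90 wide, 5 thick, level with the rim. Pressing it down 20 to 35 out from the wall takes about 4 to 15 N; it swings towards the robot in an arc about the heel, and a finger that leaves this arc lets the crate drop. Its end meets the bench at 53 degrees
- stamp (a point): centre of the red stamp, a flat 66 x 100 rectangle on the sloping underside of the nose of one crate; the other's is plain grey. Hidden from above until the crate is tipped; at 45 degrees of tip it stands upright and faces away from the robot, towards the camera in front (scene)
- line: yellow tape 360 long (its x, away from the robot) and 30 wide, flat on the black bench, between the crates. Origin at its middle; y to the left
- wash_bottle: white bottle, 66 across, 170 high, far left; origin at the centre of its base
- reagent_jar: amber jar with yellow lid, 52 across, 65 high, beyond the crates, a little right of the line; origin at the centre of its base
- timer: white timer, 60 x 65 x 20 high, beyond the crates, left of the line; origin at the centre of its base
- mouse: white computer mouse, 100 x 58 x 28 high, far right; origin at the centre of its base

How it is judged:
On the way, in this order (a step that is already met when the one before it is completed fails the run):
1. the left crate is tipped up (more than 34 degrees), the right one standing flat (((world y of crate_a above 0 m and (angle between crate_a's own z axis and vertical between 0.6 and 1.15 rad and angle between crate_b's own z axis and vertical below 0.06 rad)) or (world y of crate_a below 0 m and (angle between crate_b's own z axis and vertical between 0.6 and 1.15 rad and angle between crate_a's own z axis and vertical below 0.06 rad)))), for 0.4 s.
2. the right crate is tipped up (more than 34 degrees), the left one standing flat again (((world y of crate_a below 0 m and (angle between crate_a's own z axis and vertical between 0.6 and 1.15 rad and angle between crate_b's own z axis and vertical below 0.06 rad)) or (world y of crate_a above 0 m and (angle between crate_b's own z axis and vertical between 0.6 and 1.15 rad and angle between crate_a's own z axis and vertical below 0.06 rad)))), for 0.4 s.
3. both crates stand flat again, the stamped one still more than 80 mm from the line (angle between each of crate_a, crate_b's own z axis and vertical below 0.05 rad and (y of crate_a in the frame of line above 0.08 m or y of crate_a in the frame of line below -0.08 m)), for 0.1 s.
At the end, for the whole second after the job is handed in: The stamped crate stands flat and still with its middle within 20 mm of the middle of the yellow line sideways and within 100 mm of the line's midpoint lengthwise, its x within 0.2 rad of the line's, ledge towards the robot; the other crate stands flat and still within 50 mm of its start (angle between each of crate_a, crate_b's own z axis and vertical below 0.05 rad and y of crate_a in the frame of line between -0.02 and 0.02 m and x of crate_a in the frame of line between -0.1 and 0.1 m and angle between the x axis of crate_a and the x axis of line, either way round below 0.2 rad and linear speed of each of crate_a, crate_b below 0.01 m/s and distance of crate_b from where it was at the start of the episode below 0.05 m and x of crate_a_heel in the frame of line below 0.04 m); the robot touches nothing.
It fails at once if a crate is lifted: the middle of its near bottom edge rises more than 12 mm off the bench (height (world z) of any of crate_a_heel, crate_b_heel above 0.012 m).
It fails at once if a crate is tipped over (more than 69 degrees) (angle between any of crate_a, crate_b's own z axis and vertical above 1.2 rad).
It fails at once if a crate is dropped instead of let down (it turns faster than 7 rad/s) (angular speed of any of crate_a, crate_b above 7 rad/s).
It fails at once if the bottle, jar, timer or mouse is moved more than 20 mm (distance of any of wash_bottle, reagent_jar, timer, mouse from where it was at the start of the episode above 0.02 m).
It also fails if it takes over 72 s, if anything falls off the work surface, if the arm or the gripper's body presses on something with over 40 N, if the wrist force passes 120 N, or if a joint passes its speed limit or range.

## Working session

There is one attempt and no reset: what is moved stays moved. The work goes in short steps, Python scripts to look and compute and a tool call to move; the robot and the scene stay as the last step left them, time stands still between calls to the robot, and variables do not carry over. Pictures are saved under pics/ and viewed, and the job is handed in when it is done.

Besides the shell and the picture viewer there is one more tool, called after "Emit:" in YAML: its name, and indented under it one key for each argument. carry_out: Moves the arm, as the interface text tells. Its arguments: {"type":"object","properties":{"series":{"type":"array"},"fingers":{"type":"number"},"newtons":{"type":"number"}},"required":["series"]}

```bash
mkdir -p pics; python3 - <<'E'
from station import bot
import cv2, numpy as np
s=bot.observe(); print({k:np.round(v,3).tolist() for k,v in s.items()})
for c in ("scene","top"):
    p,d=bot.capture(c); cv2.imwrite(f"pics/{c}0.png",p[:,:,::-1])
    k=bot.get_calibration(c); print(c,k)
    for t in ("crate_a","crate_a_ledge","crate_a_heel","line","stamp","reagent_jar","timer","wash_bottle","mouse"):
        print(t,[(np.round(r['centre'],3).tolist(),round(r['conf'],2)) for r in bot.mark_of(c,t)])
E
```

```text
{'time': 0.0, 'joint_pos': [-1.255, 0.354, 1.634, -0.0, 1.155, -0.002], 'joint_vel': [-0.001, 0.001, 0.002, 0.0, -0.0, 0.001], 'joint_efforts': [-0.001, -59.385, -33.422, 0.07, 0.024, -0.0], 'eef_pos': [0.195, -0.593, 0.214], 'eef_rot': [-0.0, 0.81, -0.586, -0.001], 'wrist_force': [-0.429, -0.632, 0.414], 'torque': [0.007, 0.027, 0.005], 'gripper_width': 0.092}
scene {'mtx': array([[541.73822114,   0.        , 333.22836868],
       [  0.        , 541.73822114, 242.63335199],
       [  0.        ,   0.        ,   1.        ]]), 'eye': array([1.6232745 , 0.29155025, 0.79020884]), 'orientation': array([-0.27242314,  0.52985145,  0.710048  , -0.37533307])}
crate_a [([0.617, 0.211, -0.0], 0.81), ([0.572, -0.219, -0.004], 0.62)]
crate_a_ledge [([0.486, -0.215, 0.065], 0.8), ([0.621, 0.211, -0.004], 0.37)]
crate_a_heel [([0.506, -0.22, 0.002], 0.9)]
line [([0.571, -0.023, 0.0], 0.82)]
stamp [([0.612, -0.219, 0.032], 0.83)]
reagent_jar [([0.767, -0.146, -0.002], 0.84)]
timer [([0.778, 0.172, -0.004], 0.55), ([0.578, -0.497, 0.001], 0.52)]
wash_bottle [([0.549, 0.473, -0.001], 0.87), ([0.767,
[... 258 characters left out ...]
.0109785 ,  1.41285859]), 'orientation': array([ 0.0495531 , -0.7042432 ,  0.70732132, -0.03581274])}
crate_a [([0.613, 0.212, -0.001], 0.89), ([0.576, -0.221, -0.002], 0.64)]
crate_a_ledge [([0.488, -0.215, 0.068], 0.57), ([0.549, 0.48, -0.001], 0.56), ([0.618, -0.225, 0.026], 0.28)]
crate_a_heel [([0.513, -0.216, 0.003], 0.89), ([0.572, -0.218, -0.004], 0.59)]
line [([0.57, -0.022, 0.0], 0.79)]
stamp [([0.617, -0.225, 0.023], 0.89), ([0.566, -0.02, 0.002], 0.26)]
reagent_jar [([0.767, -0.143, 0.001], 0.84), ([0.49, -0.214, 0.068], 0.47), ([0.616, 0.211, 0.003], 0.43)]
timer [([0.778, 0.176, -0.001], 0.89), ([0.584, -0.495, 0.003], 0.46)]
wash_bottle [([0.551, 0.478, 0.002], 0.84)]
mouse []
```

View images.

View pics/scene0.png

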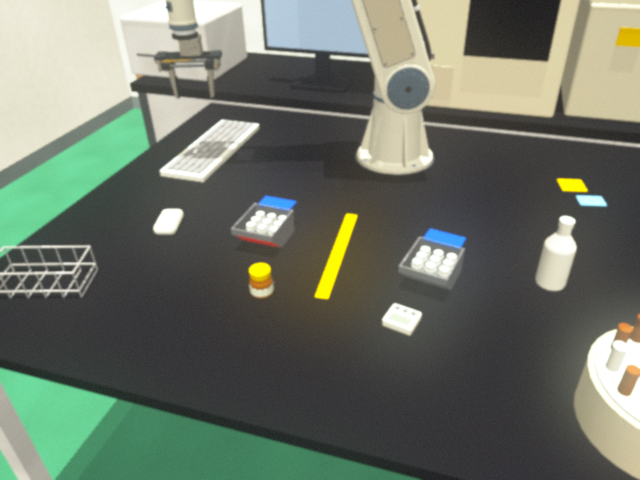

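View pics/top0.png

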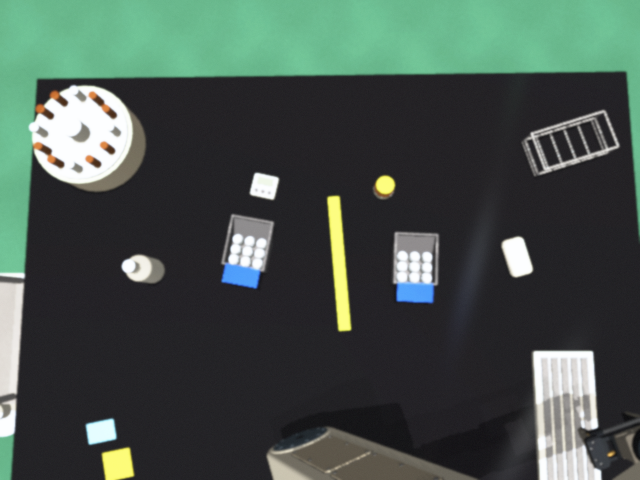

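```bash
cat > h.py <<'E'
from station import bot
import cv2, numpy as np
from scipy.spatial.transform import Rotation as R
def Q(q): return R.from_quat(np.roll(q,-1))
def proj(c,uv,z):
    k=bot.get_calibration(c); uv=np.asarray(uv,float).reshape(-1,2)
    r=np.c_[uv,np.ones(len(uv))]@np.linalg.inv(k['mtx']).T
    r=Q(k['orientation']).apply(r); e=np.array(k['eye'])
    return e+r*((z-e[2])/r[:,2])[:,None]
def blobs(img,lo,hi,amin=100):
    h=cv2.cvtColor(img,cv2.COLOR_RGB2HSV); m=cv2.inRange(h,lo,hi)
    cs,_=cv2.findContours(m,cv2.RETR_EXTERNAL,cv2.CHAIN_APPROX_NONE)
    return [c for c in cs if cv2.contourArea(c)>amin]
def rect(c,cnt,z):
    P=proj(c,cnt.reshape(-1,2),z)[:,:2]
    (cx,cy),(w,h),a=cv2.minAreaRect((P*1000).astype(np.float32))
    return round(cx,1),round(cy,1),round(w,1),round(h,1),round(a,1)
def tcp():
    s=bot.observe(); return s['time'],np.array(s['eef_pos']),Q(s['eef_rot']),s
E
python3 - <<'E'
from h import *
p,d=bot.capture("top")
for c in blobs(p,(105,150,80),(130,255,255)): print("blue",rect("top",c,.065))
for c in blobs(p,(22,150,150),(35,255,255)): print("yel",rect("top",c,.0))
for c in blobs(p,(0,0,70),(180,60,255),200): print("grey z65",rect("top",c,.065))
print(tcp()[2].as_matrix().round(3))
E
```

```text
blue (481.9, -217.0, 94.5, 45.9, 87.2)
blue (527.1, 226.3, 96.3, 48.4, 79.0)
grey z65 (91.0, -720.0, 62.0, 120.5, 85.7)
grey z65 (92.9, -99.3, 122.7, 511.6, 0.2)
grey z65 (143.1, 569.1, 45.7, 64.8, 11.0)
grey z65 (186.6, -587.6, 307.3, 173.3, 0.2)
grey z65 (336.2, 804.9, 408.9, 65.3, 3.8)
grey z65 (549.4, 480.2, 112.6, 72.3, 89.8)
grey z65 (574.6, -478.8, 103.1, 64.0, 15.6)
grey z65 (572.3, -220.8, 116.7, 136.5, 88.3)
grey z65 (614.3, 209.9, 117.6, 136.6, 79.8)
grey z65 (763.6, 168.4, 71.0, 66.9, 76.9)
grey z65 (873.1, -630.2, 118.0, 241.3, 17.2)
grey z65 (894.7, 641.0, 316.9, 272.6, 46.1)
[[ 0.312 -0.95   0.   ]
 [-0.95  -0.312  0.   ]
 [-0.    -0.    -1.   ]]
```

```bash
cat >> h.py <<'E'
def delta(target,az=None,n=None):
    """target world xyz; az = world azimuth (deg) wanted of crate x (tool y opposite)"""
    t,p,r,s=tcp(); d=r.inv().apply(np.array(target)-p); turn=0.
    M=r.as_matrix(); cur=np.degrees(np.arctan2(M[1,0],M[0,0]))
    if az is not None: turn=-np.radians(((az-90-cur)+180)%360-180)
    print("t",round(t,2),"tcp",p.round(4),"azx",round(cur,2),"F",np.round(s['wrist_force'],1),"d",d.round(4),"turn",round(turn,3),"dist",round(np.linalg.norm(d),3)); return d,turn
E
python3 - <<'E'
from h import *
delta((.513,.229,.13),-10.5)
p,d=bot.capture("top")
c=max(blobs(p,(20,100,100),(40,255,255),30),key=cv2.contourArea)
for c in blobs(p,(20,100,100),(40,255,255),30): print(rect("top",c,0))
E
```

```text
t 1.05 tcp [ 0.1953 -0.5937  0.2146] azx -71.79 F [ 0.2  0.9 -0.5] d [-0.6822 -0.5589  0.0846] turn 0.501 dist 0.886
(46.2, 549.7, 76.5, 77.2, 11.8)
(567.9, -25.9, 367.0, 37.1, 4.5)
(779.3, -153.9, 52.3, 53.0, 44.9)
```

Emit:
carry_out:
  series: [-0.032, -0.026, 0.002, 0.05, -0.064, -0.052, 0.004, 0.1, -0.096, -0.078, 0.006, 0.15, -0.128, -0.104, 0.008, 0.2, -0.16, -0.13, 0.01, 0.25]
  fingers: 1
  newtons: 20

```text
time: 1.52
eef_pos: [0.269, -0.3994, 0.2045]
eef_rot: [-0.0, 0.73, -0.684, 0.0]
wrist_force: [0.4, 0.1, -0.2]
gripper_width: 0.0605
```

```bash
python3 -c "
from h import *
delta((.513,.229,.13),-10.5)"
```

```text
t 1.52 tcp [ 0.269  -0.3994  0.2045] azx -86.29 F [ 0.4  0.1 -0.2] d [-0.6113 -0.2841  0.0744] turn 0.248 dist 0.678
```

Emit:
carry_out:
  series: [-0.037, -0.017, 0.003, 0.05, -0.074, -0.034, 0.006, 0.1, -0.111, -0.052, 0.009, 0.15, -0.148, -0.069, 0.012, 0.2, -0.185, -0.086, 0.015, 0.248]

```text
time: 1.93
eef_pos: [0.3432, -0.2075, 0.1897]
eef_rot: [0.0, -0.638, 0.77, -0.001]
wrist_force: [0.5, 0.1, 0.6]
gripper_width: 0.0274
```

```bash
python3 -c "
from h import *
delta((.513,.229,.13),-10.5)"
```

```text
t 1.93 tcp [ 0.3432 -0.2075  0.1897] azx -100.68 F [0.5 0.1 0.6] d [-0.4604 -0.086   0.0596] turn -0.003 dist 0.472
```

Emit:
carry_out:
  series: [-0.04, -0.008, 0.004, 0, -0.08, -0.016, 0.008, 0, -0.12, -0.024, 0.012, 0, -0.16, -0.032, 0.016, 0, -0.2, -0.04, 0.02, 0]

```text
time: 2.35
eef_pos: [0.4201, -0.0163, 0.1698]
eef_rot: [0.001, -0.638, 0.77, -0.001]
wrist_force: [-0.3, -0.3, 0.5]
gripper_width: 0.0005
```

Emit:
carry_out:
  series: [-0.04, -0.008, 0.004, 0, -0.08, -0.016, 0.008, 0, -0.12, -0.024, 0.012, 0, -0.16, -0.032, 0.016, 0, -0.2, -0.04, 0.02, 0]

```text
time: 2.77
eef_pos: [0.4969, 0.1752, 0.1498]
eef_rot: [0.001, -0.639, 0.77, -0.001]
wrist_force: [0.7, -0.4, 0.5]
gripper_width: 0.0003
```

```bash
python3 -c "
from h import *
delta((.513,.229,.09),-10.5)"
```

```text
t 2.77 tcp [0.4969 0.1752 0.1498] azx -100.64 F [ 0.7 -0.4  0.5] d [-0.0559 -0.0057  0.0598] turn -0.002 dist 0.082
```

Emit:
carry_out:
  series: [-0.028, -0.003, 0.02, 0, -0.056, -0.006, 0.04, 0, -0.056, -0.006, 0.06, 0, -0.056, -0.006, 0.07, 0]

```text
time: 3.1
eef_pos: [0.5124, 0.2302, 0.0776]
eef_rot: [-0.0, -0.639, 0.769, -0.001]
wrist_force: [-0.7, 0.2, 0.2]
gripper_width: 0.0001
```

```bash
python3 - <<'E'
from h import *
delta((.513,.229,.065),-10.5)
for c in ("top","scene","wrist"):
    p,d=bot.capture(c); cv2.imwrite(f"pics/{c}1.png",p[:,:,::-1])
    if c!="wrist": print([(np.round(r['centre'],4).tolist(),round(r['conf'],2)) for n in ("crate_a_ledge","crate_a_heel","crate_a") for r in bot.mark_of(c,n)])
    else: cal=bot.get_calibration(c); print(cal)
E
```

```text
t 3.1 tcp [0.5124 0.2302 0.0776] azx -100.51 F [-0.7  0.2  0.2] d [ 0.001  -0.0007  0.0126] turn -0.0 dist 0.013
[([0.4889, -0.2162, 0.0688], 0.89), ([0.5126, -0.2141, -0.0003], 0.93), ([0.6151, 0.2127, -0.0009], 0.64), ([0.618, -0.2224, 0.026], 0.19), ([0.5735, -0.2192, -0.001], 0.81), ([0.5069, -0.2164, -0.0019], 0.7), ([0.6165, 0.2101, 0.001], 0.64), ([0.6186, -0.2243, 0.0256], 0.29)]
[([0.4855, -0.2173, 0.0653], 0.56), ([0.5075, -0.2204, -0.0008], 0.76), ([0.6194, 0.213, -0.0017], 0.21), ([0.6179, 0.2116, 0.0006], 0.83), ([0.5727, -0.219, -0.0039], 0.81)]
{'mtx': array([[340.58327902,   0.        , 322.53990613],
       [  0.        , 340.58327902, 237.05137147],
       [  0.        ,   0.        ,   1.        ]]), 'eye': array([0.58150215, 0.21659888, 0.25132665]), 'orientation': array([-0.0777615 , -0.63340422,  0.76404276,  0.09482036])}
```

View pics/wrist1.png

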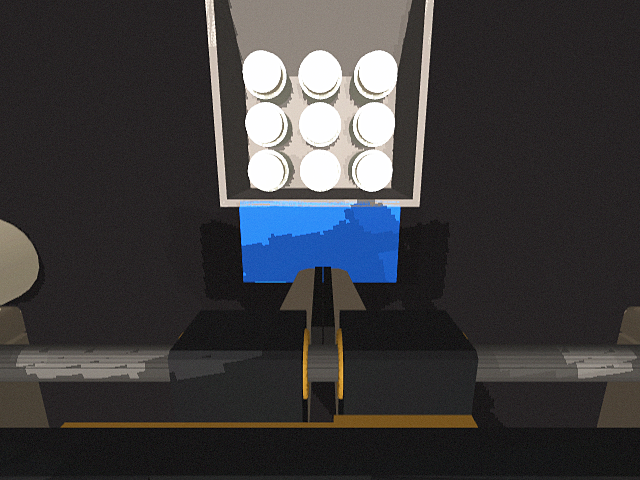

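View pics/scene1.png

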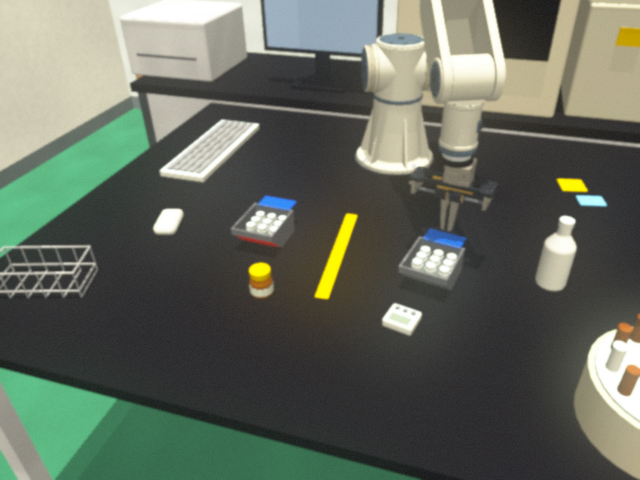

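```bash
python3 - <<'E'
from h import *
P=proj("wrist",[[320,207],[320,283],[242,245],[400,245],[220,206],[431,206]],.065); print(P.round(4))
t,p,r,s=tcp(); d=r.inv().apply(P-p); print(d.round(4))
E
```

```text
[[0.5527 0.2237 0.065 ]
 [0.5087 0.2321 0.065 ]
 [0.5395 0.2713 0.065 ]
 [0.5229 0.1832 0.065 ]
 [0.5634 0.2778 0.065 ]
 [0.5419 0.1635 0.065 ]]
[[-0.0021 -0.0389  0.0162]
 [-0.0022  0.0059  0.016 ]
 [-0.0464 -0.0171  0.0161]
 [ 0.0432 -0.0171  0.016 ]
 [-0.0573 -0.0394  0.0162]
 [ 0.0591 -0.0394  0.0161]]
```

Emit:
carry_out:
  series: [-0.002, -0.003, 0.005, 0, -0.002, -0.003, 0.011, 0, -0.002, -0.003, 0.015, 0, -0.002, -0.003, 0.018, 0, -0.002, -0.003, 0.018, 0]

```text
time: 3.97
eef_pos: [0.5154, 0.2306, 0.0639]
eef_rot: [0.0, -0.638, 0.77, -0.0]
wrist_force: [-11.1, -0.3, 28.5]
gripper_width: 0.0007
```

```bash
cat >> h.py <<'E'
def out(wall,az,c):
    """tcp relative to wall point: distance out, z, side; crate angle implied by corner"""
    t,p,r,s=tcp(); a=np.radians(az); ux=np.array([np.cos(a),np.sin(a)]); uy=np.array([-ux[1],ux[0]])
    d=p[:2]-np.array(wall); o=-d@ux*1000
    co=o-10; th=np.degrees(np.arctan2(co,p[2]*1000)); 
    print("t",round(t,2),"out",o.round(1),"z",(p[2]*1000).round(1),"side",(d@uy*1000).round(1),"corner rad",round(np.hypot(co,p[2]*1000),1),"polar",round(th,1),"F",np.round(s['wrist_force'],1),"azx",round(delta(p)[1],3))
E
python3 -c "
from h import *
out((.5527,.2237),-10.5,0)"
```

```text
t 3.97 tcp [0.5154 0.2306 0.0639] azx -100.73 F [-11.1  -0.3  28.5] d [0. 0. 0.] turn 0.0 dist 0.0
t 3.97 out 37.9 z 63.9 side -0.0 corner rad 69.7 polar 23.6 F [-11.1  -0.3  28.5] azx 0.0
```

Emit:
carry_out:
  series: [0, 0.0044, 0.0021, 0, 0, 0.0086, 0.0045, 0, 0, 0.0127, 0.0073, 0, 0, 0.0166, 0.0103, 0, 0, 0.0202, 0.0135, 0]

```text
time: 4.38
eef_pos: [0.4954, 0.2347, 0.0504]
eef_rot: [0.0, -0.638, 0.77, 0.0]
wrist_force: [-1.0, 0.9, 4.0]
gripper_width: 0.0005
```

```bash
python3 - <<'E'
from h import *
out((.5527,.2237),-10.5,0)
p,d=bot.capture("scene"); cv2.imwrite("pics/s2.png",cv2.resize(p[180:330,340:540],(800,600))[:,:,::-1])
E
```

```text
t 4.38 tcp [0.4954 0.2347 0.0504] azx -100.73 F [-1.   0.9  4. ] d [0. 0. 0.] turn 0.0 dist 0.0
t 4.38 out 58.3 z 50.4 side 0.4 corner rad 69.8 polar 43.8 F [-1.   0.9  4. ] azx 0.0
```

View pics/s2.png

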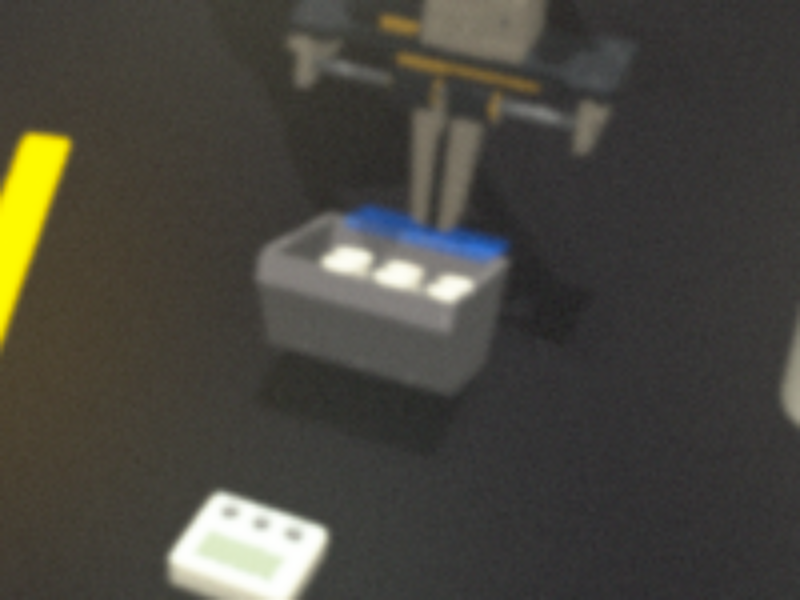

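Emit:
carry_out:
  series: [0, 0.0042, 0.0044, 0, 0, 0.008, 0.0092, 0, 0, 0.0114, 0.0143, 0, 0, 0.0144, 0.0196, 0, 0, 0.0164, 0.0241, 0]

```text
time: 4.85
eef_pos: [0.4776, 0.2375, 0.0247]
eef_rot: [-0.001, -0.638, 0.77, 0.0]
wrist_force: [-0.3, -0.1, 0.7]
gripper_width: 0.0009
```

```bash
python3 - <<'E'
from h import *
out((.5527,.2237),-10.5,0)
p,d=bot.capture("scene"); cv2.imwrite("pics/s3.png",cv2.resize(p[180:330,340:540],(800,600))[:,:,::-1])
E
```

```text
t 4.85 tcp [0.4776 0.2375 0.0247] azx -100.72 F [-0.3 -0.1  0.7] d [0. 0. 0.] turn 0.0 dist 0.0
t 4.85 out 76.3 z 24.7 side -0.1 corner rad 70.8 polar 69.6 F [-0.3 -0.1  0.7] azx 0.0
```

View pics/s3.png

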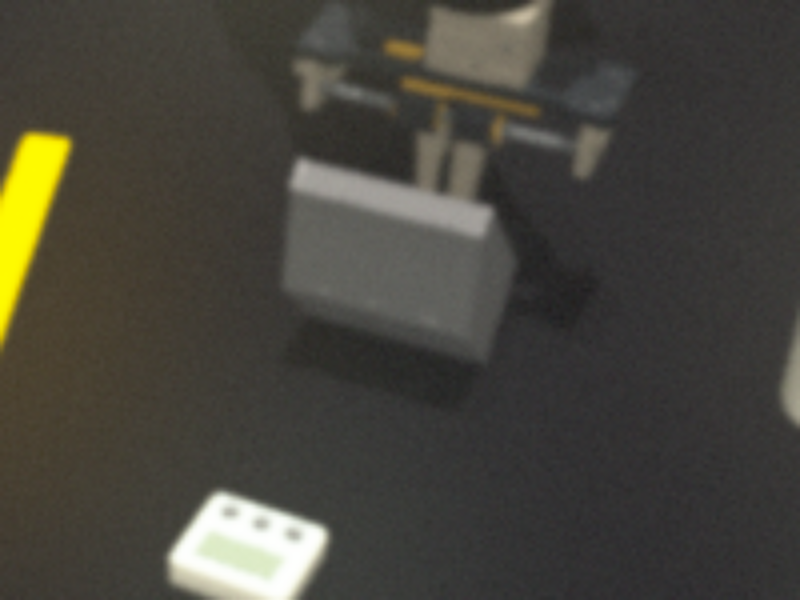

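Emit:
carry_out:
  series: [0, 0, 0, 0, 0, 0, 0, 0, 0, 0, 0, 0, 0, 0, 0, 0, 0, 0, 0, 0]

```text
time: 5.32
eef_pos: [0.4769, 0.2371, 0.0241]
eef_rot: [-0.001, -0.638, 0.77, 0.001]
wrist_force: [-1.1, 0.3, 2.3]
gripper_width: 0.0003
```

Emit:
carry_out:
  series: [0, 0, 0, 0, 0, 0, 0, 0, 0, 0, 0, 0, 0, 0, 0, 0, 0, 0, 0, 0]

```text
time: 5.73
eef_pos: [0.4769, 0.2371, 0.0241]
eef_rot: [-0.001, -0.638, 0.77, 0.001]
wrist_force: [-0.7, -0.8, 1.0]
gripper_width: 0.0008
```

Emit:
carry_out:
  series: [0, 0, 0, 0, 0, 0, 0, 0, 0, 0, 0, 0]

```text
time: 5.98
eef_pos: [0.4769, 0.2371, 0.0241]
eef_rot: [-0.001, -0.638, 0.77, 0.001]
wrist_force: [-1.3, -0.2, 1.9]
gripper_width: 0.0001
```

```bash
python3 - <<'E'
from h import *
out((.5527,.2237),-10.5,0)
p,d=bot.capture("wrist"); cv2.imwrite("pics/w4.png",p[:,:,::-1])
p,d=bot.capture("scene"); cv2.imwrite("pics/s4.png",cv2.resize(p[180:330,340:540],(800,600))[:,:,::-1])
m=(np.indices(d.shape)[0]>0)
# far wall / nose plane normal from depth
k=bot.get_calibration("scene"); 
def pts(y0,y1,x0,x1):
    v,u=np.mgrid[y0:y1,x0:x1]; z=d[y0:y1,x0:x1]; r=np.stack([(u-k['mtx'][0,2])/k['mtx'][0,0],(v-k['mtx'][1,2])/k['mtx'][0,0],np.ones_like(z)],-1)*z[...,None]
    return Q(k['orientation']).apply(r.reshape(-1,3))+k['eye']
P=pts(240,252,420,450); c=P.mean(0); n=np.linalg.svd(P-c)[2][2]; print(c.round(3),n.round(3))
E
```

```text
t 5.98 tcp [0.4769 0.2371 0.0241] azx -100.73 F [-1.3 -0.2  1.9] d [0. 0. 0.] turn 0.0 dist 0.0
t 5.98 out 77.0 z 24.1 side -0.6 corner rad 71.2 polar 70.2 F [-1.3 -0.2  1.9] azx 0.0
[0.612 0.213 0.093] [ 0.56   0.155 -0.814]
```

View pics/s4.png

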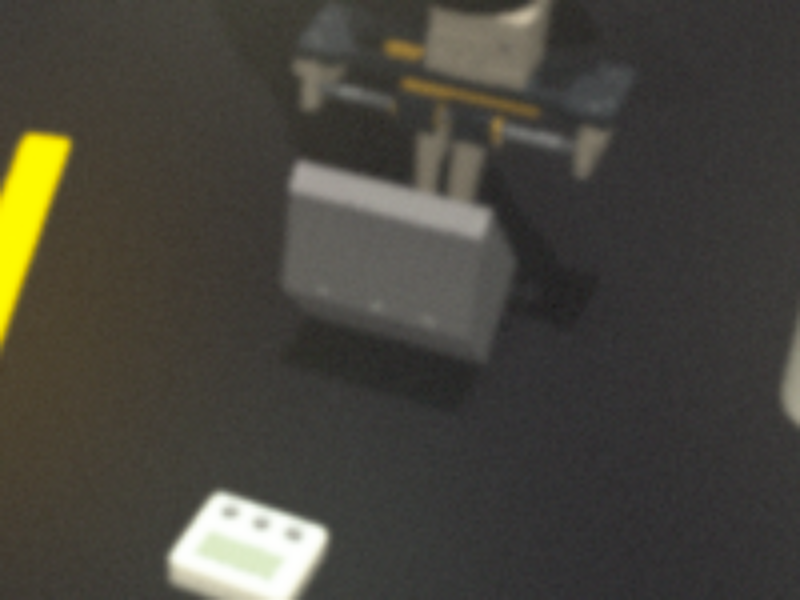

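Emit:
carry_out:
  series: [0, -0.0025, -0.006, 0, 0, -0.0053, -0.0115, 0, 0, -0.0087, -0.0167, 0, 0, -0.0125, -0.0217, 0, 0, -0.0167, -0.0263, 0]

```text
time: 6.5
eef_pos: [0.4938, 0.2338, 0.0513]
eef_rot: [-0.001, -0.638, 0.77, 0.0]
wrist_force: [-2.8, -1.3, 5.7]
gripper_width: 0.0002
```

```bash
python3 - <<'E'
from h import *
out((.5527,.2237),-10.5,0)
E
```

```text
t 6.5 tcp [0.4938 0.2338 0.0513] azx -100.72 F [-2.8 -1.3  5.7] d [0. 0. 0.] turn 0.0 dist 0.0
t 6.5 out 59.8 z 51.3 side -0.8 corner rad 71.5 polar 44.1 F [-2.8 -1.3  5.7] azx 0.0
```

Emit:
carry_out:
  series: [0, -0.0036, -0.0034, 0, 0, -0.0075, -0.0065, 0, 0, -0.0116, -0.0092, 0, 0, -0.0158, -0.0115, 0, 0, -0.02, -0.0135, 0]

```text
time: 6.92
eef_pos: [0.514, 0.23, 0.0659]
eef_rot: [-0.001, -0.638, 0.77, 0.001]
wrist_force: [-0.5, 0.6, -0.2]
gripper_width: 0.0003
```

```bash
python3 - <<'E'
from h import *
out((.5527,.2237),-10.5,0)
E
```

```text
t 6.92 tcp [0.514  0.23   0.0659] azx -100.74 F [-0.5  0.6 -0.2] d [0. 0. 0.] turn 0.0 dist 0.0
t 6.92 out 39.2 z 65.9 side -0.8 corner rad 72.1 polar 23.9 F [-0.5  0.6 -0.2] azx 0.0
```

Emit:
carry_out:
  series: [0, 0, -0.03, 0, 0, 0, -0.06, 0]

```text
time: 7.08
eef_pos: [0.5139, 0.2296, 0.1258]
eef_rot: [-0.002, -0.638, 0.77, 0.001]
wrist_force: [0.6, -0.1, -0.3]
gripper_width: 0.0004
```

```bash
python3 - <<'E'
from h import *
delta((.47,-.2165,.1),-2.5)
p,d=bot.capture("top"); cv2.imwrite("pics/top5.png",p[:,:,::-1])
for c in blobs(p,(105,150,80),(130,255,255)): print("blue",rect("top",c,.065))
for c in blobs(p,(0,0,70),(180,60,255),200):
    r=rect("top",c,.065)
    if 500<r[0]<650 : print(r)
E
```

```text
t 7.08 tcp [0.5139 0.2296 0.1258] azx -100.76 F [ 0.6 -0.1 -0.3] d [ 0.4464 -0.0403  0.0267] turn -0.144 dist 0.449
blue (482.1, -217.0, 93.7, 47.6, 88.4)
blue (517.3, 208.2, 31.1, 28.3, 0.7)
(574.7, -479.1, 101.8, 63.4, 15.6)
(571.5, -221.6, 115.0, 134.9, 88.3)
(581.8, 211.7, 118.7, 205.1, 82.8)
```

Emit:
carry_out:
  series: [0.04, -0.004, 0, -0.03, 0.08, -0.008, 0, -0.06, 0.12, -0.012, 0, -0.09, 0.16, -0.016, 0, -0.12, 0.2, -0.02, 0, -0.144]

```text
time: 7.55
eef_pos: [0.5002, 0.0294, 0.1323]
eef_rot: [0.003, -0.692, 0.722, -0.001]
wrist_force: [0.2, 0.1, -0.4]
gripper_width: 0.0005
```

```bash
python3 - <<'E'
from h import *
delta((.47,-.2165,.1),-2.5)
E
```

```text
t 7.55 tcp [0.5002 0.0294 0.1323] azx -92.39 F [ 0.2  0.1 -0.4] d [0.2471 0.0201 0.0315] turn 0.002 dist 0.25
```

Emit:
carry_out:
  series: [0.04, 0.004, 0.004, 0, 0.08, 0.008, 0.008, 0, 0.12, 0.012, 0.012, 0, 0.16, 0.015, 0.016, 0, 0.2, 0.018, 0.02, 0]

```text
time: 7.97
eef_pos: [0.4741, -0.1719, 0.1119]
eef_rot: [0.003, -0.692, 0.722, -0.002]
wrist_force: [0.6, 0.7, 0.3]
gripper_width: 0.0003
```

Emit:
carry_out:
  series: [0.024, 0.001, 0.005, 0, 0.047, 0.002, 0.012, 0, 0.047, 0.002, 0.024, 0]

```text
time: 8.22
eef_pos: [0.4717, -0.2234, 0.0887]
eef_rot: [0.004, -0.691, 0.723, -0.004]
wrist_force: [-0.1, -0.2, -0.8]
gripper_width: 0.0004
```

```bash
python3 - <<'E'
from h import *
delta((.47,-.2165,.1),-2.5)
p,d=bot.capture("wrist"); cv2.imwrite("pics/w6.png",p[:,:,::-1])
t,q,r,s=tcp()
for c in blobs(p,(105,120,40),(130,255,255)):
    print(rect("wrist",c,.065)); e=c.reshape(-1,2); print(e.min(0),e.max(0))
E
```

```text
t 8.22 tcp [ 0.4717 -0.2234  0.0887] azx -92.56 F [-0.1 -0.2 -0.8] d [-0.0068  0.0019 -0.0113] turn -0.001 dist 0.013
(486.8, -213.8, 88.4, 47.1, 87.2)
[233 204] [387 282]
```

View pics/w6.png

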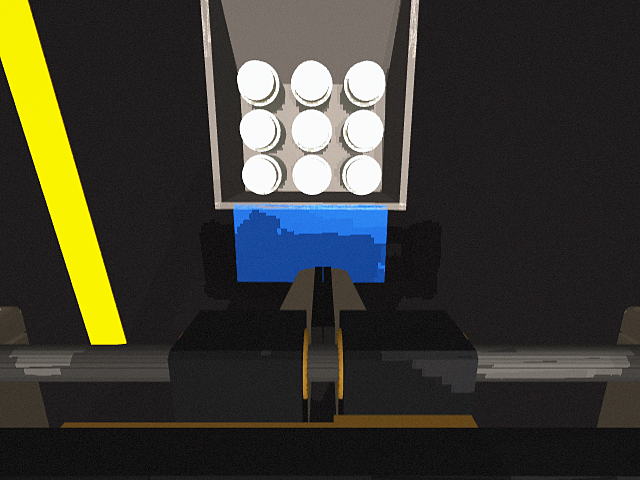

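```bash
python3 - <<'E'
from h import *
P=proj("wrist",[[310,208],[310,282.5],[217,208],[407,209]],.065); print(P.round(4))
t,p,r,s=tcp(); d=r.inv().apply(P-p); print(d.round(4),p,r.as_matrix()[:,2])
E
```

```text
[[ 0.5082 -0.2148  0.065 ]
 [ 0.4632 -0.2124  0.065 ]
 [ 0.5105 -0.162   0.065 ]
 [ 0.5051 -0.2698  0.065 ]]
[[-0.0079 -0.0376  0.0214]
 [-0.0083  0.0075  0.0211]
 [-0.0607 -0.0375  0.0215]
 [ 0.0472 -0.037   0.0213]] [ 0.47011245 -0.22105459  0.08610066] [ 0.00781263  0.00148515 -0.99996838]
```

Emit:
carry_out:
  series: [-0.008, -0.001, 0.008, 0, -0.008, -0.001, 0.015, 0, -0.008, -0.001, 0.02, 0, -0.008, -0.001, 0.021, 0]

```text
time: 8.6
eef_pos: [0.4707, -0.212, 0.0647]
eef_rot: [0.003, -0.692, 0.722, -0.001]
wrist_force: [-5.8, 1.2, 16.7]
gripper_width: 0.0006
```

```bash
python3 - <<'E'
from h import *
out((.5082,-.2148),-2.5,0)
E
```

```text
t 8.6 tcp [ 0.4707 -0.212   0.0647] azx -92.47 F [-5.8  1.2 16.7] d [0. 0. 0.] turn 0.0 dist 0.0
t 8.6 out 37.5 z 64.7 side 1.1 corner rad 70.3 polar 23.1 F [-5.8  1.2 16.7] azx 0.0
```

Emit:
carry_out:
  series: [0, 0.0044, 0.0023, 0, 0, 0.0086, 0.0048, 0, 0, 0.0127, 0.0077, 0, 0, 0.0166, 0.0108, 0, 0, 0.0202, 0.014, 0]

```text
time: 9.02
eef_pos: [0.4509, -0.2107, 0.051]
eef_rot: [0.003, -0.692, 0.722, -0.002]
wrist_force: [-2.2, -1.2, 4.7]
gripper_width: 0.0005
```

```bash
python3 - <<'E'
from h import *
out((.5082,-.2148),-2.5,0)
E
```

```text
t 9.02 tcp [ 0.4509 -0.2107  0.051 ] azx -92.37 F [-2.2 -1.2  4.7] d [0. 0. 0.] turn 0.0 dist 0.0
t 9.02 out 57.5 z 51.0 side 1.6 corner rad 69.6 polar 43.0 F [-2.2 -1.2  4.7] azx 0.0
```

Emit:
carry_out:
  series: [0, 0.0043, 0.0044, 0, 0, 0.0082, 0.0092, 0, 0, 0.0117, 0.0143, 0, 0, 0.0147, 0.0196, 0, 0, 0.0169, 0.0245, 0]

```text
time: 9.43
eef_pos: [0.4336, -0.2097, 0.0256]
eef_rot: [0.003, -0.692, 0.722, -0.001]
wrist_force: [-0.1, 0.6, -0.4]
gripper_width: 0.0002
```

```bash
python3 - <<'E'
from h import *
out((.5082,-.2148),-2.5,0)
p,d=bot.capture("scene"); cv2.imwrite("pics/s7.png",cv2.resize(p[160:310,180:380],(800,600))[:,:,::-1])
E
```

```text
t 9.43 tcp [ 0.4336 -0.2097  0.0256] azx -92.37 F [-0.1  0.6 -0.4] d [0. 0. 0.] turn 0.0 dist 0.0
t 9.43 out 74.7 z 25.6 side 1.8 corner rad 69.6 polar 68.4 F [-0.1  0.6 -0.4] azx 0.0
```

View pics/s7.png

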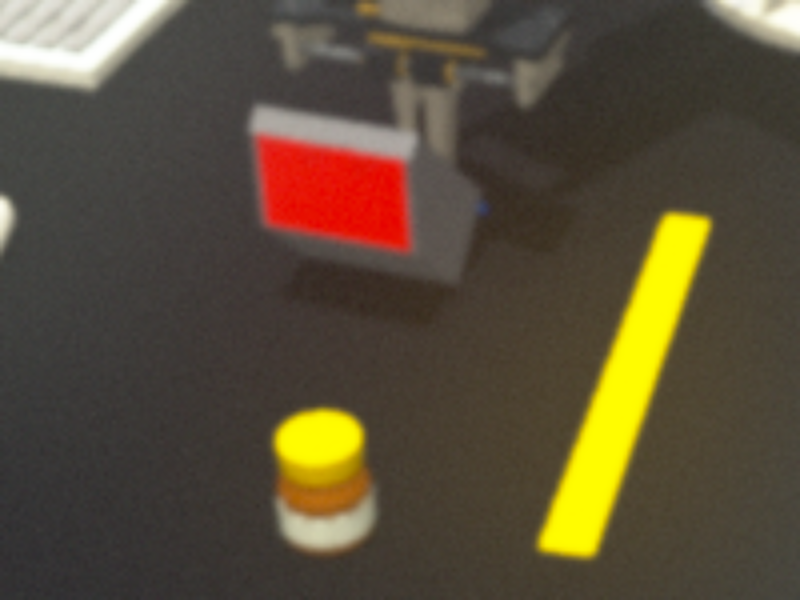

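The right crate shows the red stamp (about x 255–410, y 135–250 in the crop), so it is the stamped one. I'll hold it for a second.

Emit:
carry_out:
  series: [0, 0, 0, 0, 0, 0, 0, 0, 0, 0, 0, 0, 0, 0, 0, 0, 0, 0, 0, 0]

```text
time: 9.9
eef_pos: [0.4329, -0.2094, 0.025]
eef_rot: [0.002, -0.692, 0.722, -0.001]
wrist_force: [-0.0, -0.1, 1.7]
gripper_width: 0.0006
```

Emit:
carry_out:
  series: [0, 0, 0, 0, 0, 0, 0, 0, 0, 0, 0, 0, 0, 0, 0, 0, 0, 0, 0, 0]

```text
time: 10.32
eef_pos: [0.433, -0.2094, 0.025]
eef_rot: [0.002, -0.692, 0.722, -0.001]
wrist_force: [-1.4, -0.1, 0.7]
gripper_width: 0.0003
```

Emit:
carry_out:
  series: [0, 0, 0, 0, 0, 0, 0, 0, 0, 0, 0, 0]

```text
time: 10.57
eef_pos: [0.4329, -0.2094, 0.025]
eef_rot: [0.002, -0.692, 0.722, -0.001]
wrist_force: [-0.7, -0.1, 0.2]
gripper_width: 0.0003
```

```bash
python3 - <<'E'
from h import *
out((.5082,-.2148),-2.5,0)
p,d=bot.capture("scene"); cv2.imwrite("pics/s8.png",cv2.resize(p[160:310,180:520],(800,353))[:,:,::-1])
E
```

```text
t 10.57 tcp [ 0.4329 -0.2094  0.025 ] azx -92.38 F [-0.7 -0.1  0.2] d [0. 0. 0.] turn 0.0 dist 0.0
t 10.57 out 75.4 z 25.0 side 2.1 corner rad 70.0 polar 69.1 F [-0.7 -0.1  0.2] azx 0.0
```

View pics/s8.png

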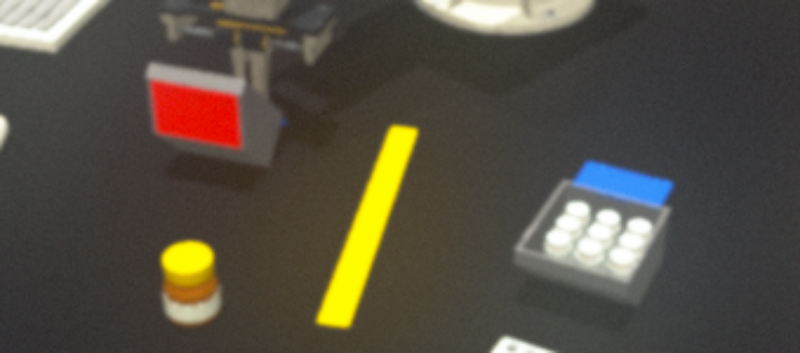

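Emit:
carry_out:
  series: [0, -0.0025, -0.0057, 0, 0, -0.0054, -0.0111, 0, 0, -0.0088, -0.0161, 0, 0, -0.0126, -0.0209, 0, 0, -0.0168, -0.0254, 0]

```text
time: 11.03
eef_pos: [0.4501, -0.2102, 0.0514]
eef_rot: [0.002, -0.692, 0.722, -0.001]
wrist_force: [-1.8, 0.2, 5.2]
gripper_width: 0.0006
```

```bash
python3 - <<'E'
from h import *
out((.5082,-.2148),-2.5,0)
E
```

```text
t 11.03 tcp [ 0.4501 -0.2102  0.0514] azx -92.37 F [-1.8  0.2  5.2] d [0. 0. 0.] turn 0.0 dist 0.0
t 11.03 out 58.2 z 51.4 side 2.1 corner rad 70.5 polar 43.2 F [-1.8  0.2  5.2] azx 0.0
```

Emit:
carry_out:
  series: [0, -0.0036, -0.0033, 0, 0, -0.0075, -0.0063, 0, 0, -0.0115, -0.009, 0, 0, -0.0158, -0.0114, 0, 0, -0.02, -0.0132, 0]

```text
time: 11.45
eef_pos: [0.4704, -0.2111, 0.0656]
eef_rot: [0.002, -0.692, 0.721, -0.001]
wrist_force: [-1.0, -0.1, -0.0]
gripper_width: 0.0001
```

Emit:
carry_out:
  series: [0, 0, -0.015, 0, 0, 0, -0.04, 0, 0, 0, -0.055, 0]

```text
time: 11.7
eef_pos: [0.4712, -0.2116, 0.1222]
eef_rot: [0.003, -0.692, 0.721, -0.001]
wrist_force: [0.7, 0.6, 0.1]
gripper_width: 0.0005
```

```bash
python3 - <<'E'
from h import *
delta((.5682,-.33,.125),None)
for c in ("scene",):
    p,d=bot.capture(c); cv2.imwrite(f"pics/{c}9.png",p[:,:,::-1])
    print([(np.round(r['centre'],4).tolist(),round(r['conf'],2)) for n in ("crate_a_ledge","crate_a_heel","crate_a","stamp") for r in bot.mark_of(c,n)])
p,d=bot.capture("wrist"); cv2.imwrite("pics/w9.png",p[:,:,::-1])
for c in blobs(p,(105,120,40),(130,255,255)):
    print(rect("wrist",c,.065))
for c in blobs(p,(20,100,100),(40,255,255),500): print(rect("wrist",c,0))
E
```

```text
t 11.7 tcp [ 0.4712 -0.2116  0.1222] azx -92.35 F [0.7 0.6 0.1] d [ 0.1143 -0.1018 -0.0024] turn 0.0 dist 0.153
[([0.4889, -0.2179, 0.0644], 0.67), ([0.6131, -0.2232, 0.0315], 0.53), ([0.5083, -0.2178, 0.0018], 0.64), ([0.5713, -0.2177, -0.0038], 0.88), ([0.6201, 0.2115, -0.0031], 0.55), ([0.5506, 0.4778, -0.0013], 0.27), ([0.6123, -0.2229, 0.0295], 0.91)]
(487.4, -215.7, 89.8, 47.4, 86.6)
(523.9, -27.1, 269.7, 30.8, 4.4)
```

View pics/w9.png

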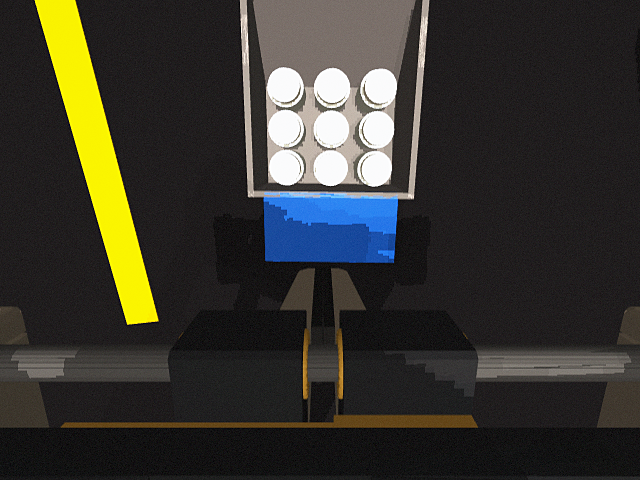

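```bash
python3 - <<'E'
from h import *
d,t=delta((.559,-.32,.122),87)
print(np.round(bot.observe()['joint_pos'],2))
E
```

```text
t 12.0 tcp [ 0.4697 -0.211   0.1196] azx -92.35 F [ 0.8  0.2 -0.3] d [ 0.1052 -0.0937 -0.0024] turn -1.56 dist 0.141
[-0.43  0.3   1.95  0.    0.89  1.18]
```

Emit:
carry_out:
  series: [0.026, -0.019, 0, -0.11, 0.052, -0.038, 0, -0.22, 0.078, -0.057, 0, -0.33, 0.104, -0.076, 0, -0.44, 0.105, -0.094, 0, -0.55]
  fingers: -0.3

```text
time: 12.42
eef_pos: [0.5597, -0.3237, 0.1182]
eef_rot: [-0.001, 0.863, -0.505, 0.001]
wrist_force: [-0.4, -0.2, 0.1]
gripper_width: 0.0318
```

Emit:
carry_out:
  series: [0, 0, 0, -0.11, 0, 0, 0, -0.22, 0, 0, 0, -0.33, 0, 0, 0, -0.44, 0, 0, 0, -0.55]

```text
time: 12.83
eef_pos: [0.5591, -0.3233, 0.1165]
eef_rot: [-0.001, 0.969, -0.249, -0.0]
wrist_force: [0.4, 0.3, 0.3]
gripper_width: 0.0596
```

```bash
python3 - <<'E'
from h import *
d,t=delta((.559,-.32,.05),87)
print(np.round(bot.observe()['joint_pos'],2),bot.observe()['gripper_width'])
E
```

```text
t 12.83 tcp [ 0.5591 -0.3233  0.1165] azx -28.82 F [0.4 0.3 0.3] d [-0.0016 -0.0027  0.0665] turn -0.451 dist 0.067
[-0.53  0.49  1.67  0.    0.99 -0.03] 0.05963051746822937
```

Emit:
carry_out:
  series: [0, 0, 0.01, -0.11, 0, -0.002, 0.02, -0.22, -0.001, -0.002, 0.04, -0.33, -0.001, -0.002, 0.065, -0.44, -0.001, -0.002, 0.09, -0.45]

```text
time: 13.25
eef_pos: [0.5588, -0.3206, 0.0245]
eef_rot: [-0.002, 1.0, -0.023, -0.0]
wrist_force: [-0.1, 0.1, 0.7]
gripper_width: 0.0594
```

```bash
python3 - <<'E'
from h import *
d,t=delta((.559,-.285,.02),87)
p,d=bot.capture("wrist"); cv2.imwrite("pics/w10.png",p[:,:,::-1])
p,d=bot.capture("scene"); cv2.imwrite("pics/s10.png",p[:,:,::-1])
E
```

```text
t 13.25 tcp [ 0.5588 -0.3206  0.0245] azx -2.65 F [-0.1  0.1  0.7] d [-0.0015 -0.0355  0.0047] turn 0.006 dist 0.036
```

View pics/w10.png

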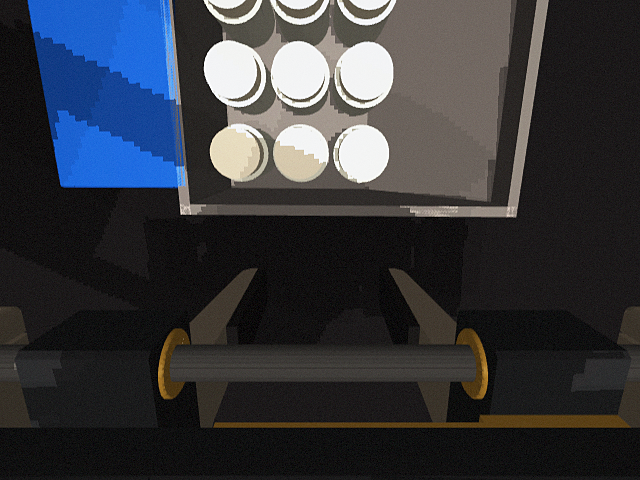

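View pics/s10.png

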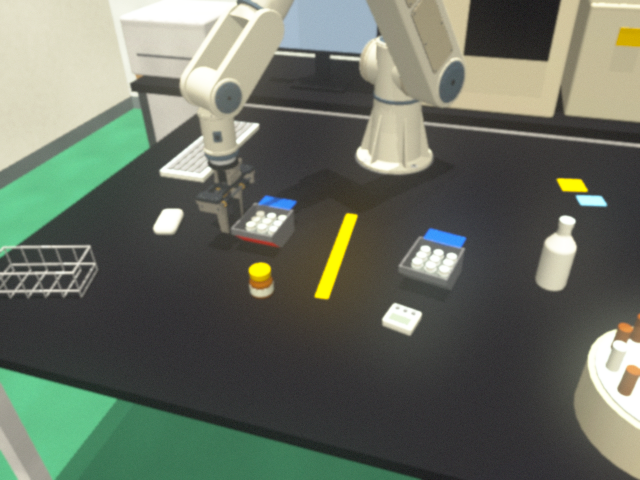

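Emit:
carry_out:
  series: [0, -0.009, 0.003, 0, 0, -0.018, 0.005, 0, 0, -0.026, 0.005, 0, 0, -0.034, 0.005, 0, 0, -0.042, 0.005, 0]

```text
time: 13.77
eef_pos: [0.5588, -0.2762, 0.0178]
eef_rot: [-0.003, 1.0, -0.026, -0.003]
wrist_force: [0.5, -0.8, -1.2]
gripper_width: 0.0596
```

```bash
python3 - <<'E'
from h import *
d,t=delta((.565,-.09,.02),94.5)
E
```

```text
t 13.77 tcp [ 0.5588 -0.2762  0.0178] azx -3.03 F [ 0.5 -0.8 -1.2] d [-0.0037 -0.1863 -0.0011] turn -0.131 dist 0.186
```

Emit:
carry_out:
  series: [0, -0.011, 0, -0.01, 0, -0.022, 0, -0.02, -0.001, -0.033, 0, -0.03, -0.001, -0.044, 0, -0.04, -0.001, -0.055, 0, -0.05]

```text
time: 14.18
eef_pos: [0.5611, -0.2204, 0.0186]
eef_rot: [-0.003, 1.0, -0.001, -0.002]
wrist_force: [0.2, -3.8, 3.3]
gripper_width: 0.0597
```

```bash
python3 - <<'E'
from h import *
d,t=delta((.565,-.09,.02),94.5)
p,d=bot.capture("wrist"); cv2.imwrite("pics/w11.png",p[:,:,::-1])
E
```

```text
t 14.18 tcp [ 0.5611 -0.2204  0.0186] azx -0.09 F [ 0.2 -3.8  3.3] d [ 0.0037 -0.1304 -0.0007] turn -0.08 dist 0.13
```

View pics/w11.png

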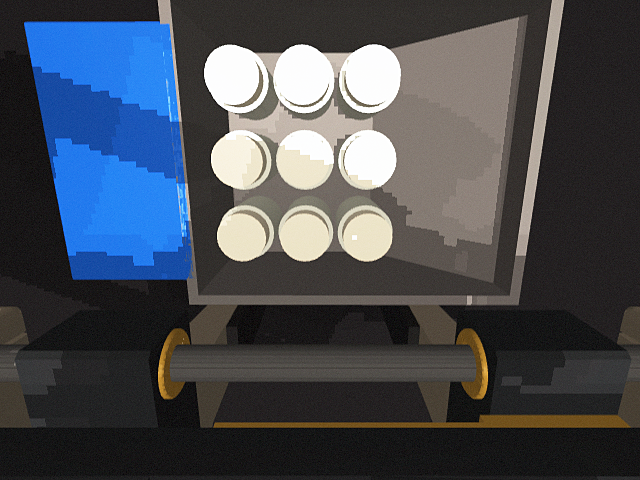

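The crate sits square against both fingers, with its rim at row 300. I'll keep pushing.

Emit:
carry_out:
  series: [0, -0.013, 0, -0.01, 0, -0.026, 0, -0.02, 0.001, -0.039, 0, -0.03, 0.001, -0.052, 0, -0.04, 0.001, -0.065, 0, -0.05]

```text
time: 14.65
eef_pos: [0.5615, -0.152, 0.0185]
eef_rot: [-0.004, 1.0, 0.025, -0.003]
wrist_force: [-0.4, -0.6, -1.2]
gripper_width: 0.0596
```

```bash
python3 - <<'E'
from h import *
d,t=delta((.565,-.09,.02),94.5)
p,d=bot.capture("top"); cv2.imwrite("pics/top12.png",p[:,:,::-1])
p,d=bot.capture("wrist"); cv2.imwrite("pics/w12.png",p[:,:,::-1])
for c in blobs(p,(20,100,100),(40,255,255),500): print(rect("wrist",c,0))
for c in blobs(p,(105,120,40),(130,255,255),500): print(rect("wrist",c,.065))
E
```

```text
t 14.65 tcp [ 0.5615 -0.152   0.0185] azx 2.89 F [-0.4 -0.6 -1.2] d [ 0.0066 -0.0617 -0.0011] turn -0.028 dist 0.062
(432.8, -35.5, 86.1, 30.6, 4.5)
(693.5, -17.1, 41.3, 28.0, 3.1)
(485.2, -87.9, 47.3, 88.9, 3.1)
```

View pics/w12.png

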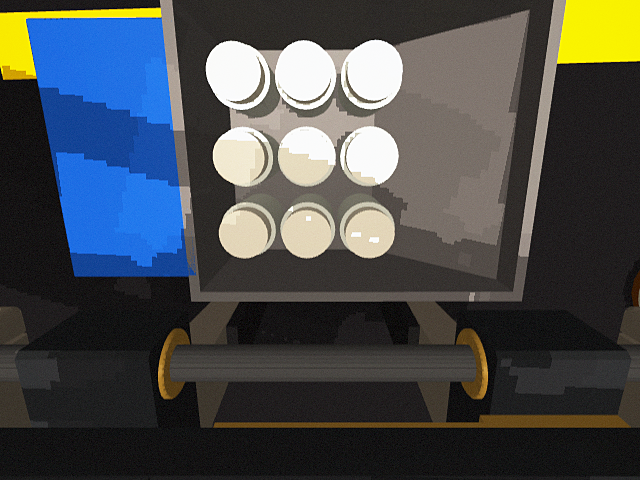

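View pics/top12.png

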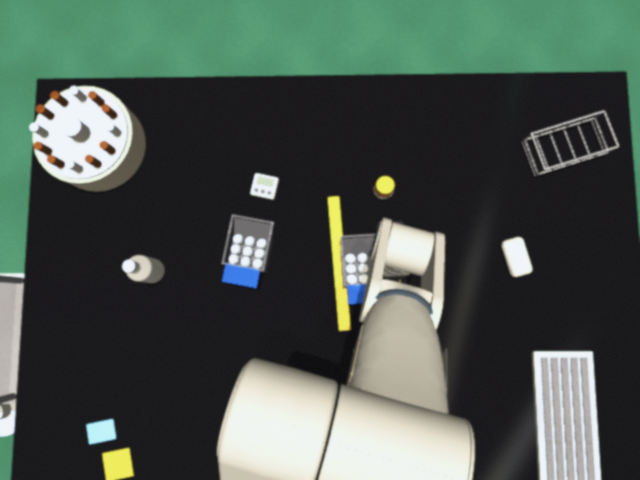

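Emit:
carry_out:
  series: [0.001, -0.012, 0, -0.007, 0.001, -0.024, 0, -0.014, 0.001, -0.035, 0, -0.021, 0.001, -0.044, 0, -0.028, 0.001, -0.05, 0, -0.028]

```text
time: 15.17
eef_pos: [0.5594, -0.0998, 0.0188]
eef_rot: [-0.004, 0.999, 0.04, -0.003]
wrist_force: [-0.4, -1.1, -0.4]
gripper_width: 0.0597
```

```bash
python3 - <<'E'
from h import *
d,t=delta((.565,-.09,.02),94.5)
p,d=bot.capture("wrist"); cv2.imwrite("pics/w13.png",p[:,:,::-1])
for c in blobs(p,(20,100,100),(40,255,255),300): print(rect("wrist",c,0))
for c in blobs(p,(105,120,40),(130,255,255),500): print(rect("wrist",c,.065))
E
```

```text
t 15.17 tcp [ 0.5594 -0.0998  0.0188] azx 4.63 F [-0.4 -1.1 -0.4] d [ 0.0064 -0.0093 -0.0012] turn 0.002 dist 0.011
(698.0, -13.8, 54.8, 30.6, 3.9)
(398.0, -36.7, 16.5, 30.0, 4.6)
(507.0, -37.4, 1.2, 86.7, 4.6)
(481.4, -39.5, 47.5, 89.3, 4.6)
```

View pics/w13.png

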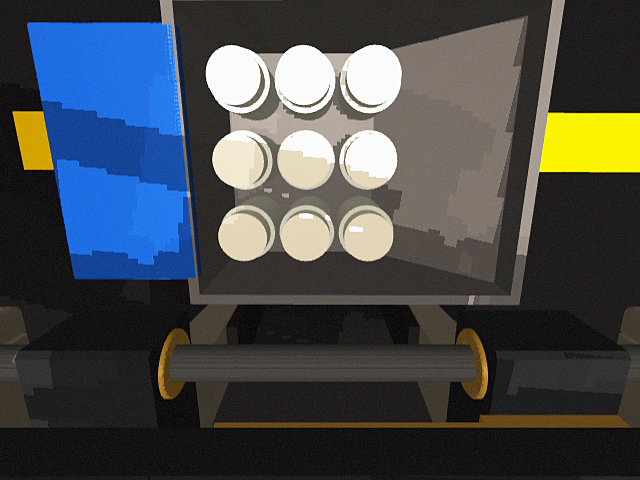

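Emit:
carry_out:
  series: [0, -0.004, 0, 0, 0, -0.008, 0, 0, 0, -0.01, 0, 0, 0, -0.01, 0, 0]

```text
time: 15.55
eef_pos: [0.5585, -0.0889, 0.0189]
eef_rot: [-0.004, 0.999, 0.04, -0.003]
wrist_force: [0.7, -0.2, -0.4]
gripper_width: 0.0598
```

```bash
python3 - <<'E'
from h import *
d,t=delta((.565,-.09,.02),94.5)
p,d=bot.capture("wrist")
for c in blobs(p,(20,100,100),(40,255,255),300): print(rect("wrist",c,0))
for c in blobs(p,(105,120,40),(130,255,255),500): print(rect("wrist",c,.065))
E
```

```text
t 15.55 tcp [ 0.5585 -0.0889  0.0189] azx 4.61 F [ 0.7 -0.2 -0.4] d [ 0.0064  0.0016 -0.0011] turn 0.002 dist 0.007
(699.2, -14.4, 57.0, 30.7, 4.6)
(398.1, -37.6, 16.5, 29.9, 4.6)
(480.5, -29.1, 47.5, 89.2, 4.6)
```

Emit:
carry_out:
  series: [0, 0.015, 0, 0, 0, 0.045, 0, 0, 0, 0.08, 0, 0, 0, 0.1, -0.04, 0, 0, 0.13, -0.08, 0]

```text
time: 16.02
eef_pos: [0.5671, -0.2132, 0.0879]
eef_rot: [-0.005, 0.999, 0.04, -0.006]
wrist_force: [2.4, 0.2, 0.9]
gripper_width: 0.0598
```

Emit:
carry_out:
  series: [0, 0.04, -0.01, 0, 0, 0.08, -0.02, 0, 0, 0.12, -0.03, 0, 0, 0.16, -0.04, 0, 0, 0.18, -0.04, 0]

```text
time: 16.43
eef_pos: [0.5826, -0.3985, 0.1283]
eef_rot: [-0.004, 0.999, 0.039, -0.004]
wrist_force: [0.3, 0.4, 1.0]
gripper_width: 0.0598
```

```bash
python3 - <<'E'
from h import *
delta((.565,-.09,.02),94.5)
p,d=bot.capture("top"); cv2.imwrite("pics/top14.png",p[:,:,::-1])
for c in blobs(p,(105,150,80),(130,255,255)): print("blue",rect("top",c,.065))
for c in blobs(p,(20,100,100),(40,255,255),30): print("yel",rect("top",c,0))
for c in blobs(p,(0,0,70),(180,60,255),200):
    r=rect("top",c,.065)
    if 500<r[0]<800 : print(r)
p,d=bot.capture("scene"); cv2.imwrite("pics/s14.png",p[:,:,::-1])
for c in ("top","scene"):
    print([(n,np.round(r['centre'],4).tolist(),round(r['conf'],2)) for n in ("crate_a","line","reagent_jar","timer","mouse","wash_bottle") for r in bot.mark_of(c,n)])
E
```

```text
t 16.43 tcp [ 0.5826 -0.3985  0.1283] azx 4.43 F [0.3 0.4 1. ] d [ 0.0071 -0.3081  0.1106] turn -0.001 dist 0.327
blue (475.8, -31.2, 47.5, 96.3, 4.5)
blue (527.1, 226.7, 96.1, 47.2, 79.3)
yel (46.3, 549.7, 74.7, 75.7, 11.2)
yel (419.1, -37.5, 65.3, 35.7, 4.4)
yel (693.4, -15.9, 112.2, 35.6, 4.5)
yel (779.4, -152.6, 51.8, 53.0, 89.1)
(549.7, 481.2, 111.5, 70.7, 85.1)
(563.9, -23.7, 134.8, 114.8, 4.5)
(614.7, 209.7, 116.0, 133.7, 79.6)
(763.6, 168.5, 69.7, 65.1, 76.9)
[('crate_a', [0.5651, -0.017, 0.0005], 0.88), ('crate_a', [0.6157, 0.2093, 0.0001], 0.68), ('line', [0.5529, 0.2221, -0.0008], 0.74), ('reagent_jar', [0.7653, -0.1466, 0.001], 0.74), ('timer', [0.7779, 0.176, 0.0021], 0.91), ('timer', [0.7678, -0.1464, -0.0001], 0.33), ('mouse', [0.5853, -0.4944, 0.0011], 0.64)]
[('crate_a', [0.5654, -0.0187, -0.0019], 0.87), ('crate_a', [0.6184, 0.2072, 0.0006], 0.61), ('line', [0.5704, -0.0237, 0.0017], 0.71), ('reagent_jar', [0.7649, -0.1488, -0.0025], 0.57), ('timer', [0.7768, 0.1757, -0.0022], 0.89), ('mouse', [0.5808, -0.4927, 0.0014], 0.77), ('wash_bottle', [0.5495, 0.4734, -0.0029], 0.66)]
```

View pics/top14.png

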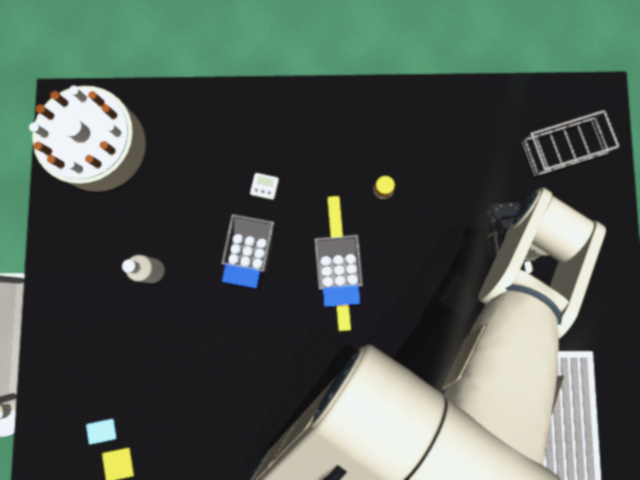

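View pics/s14.png

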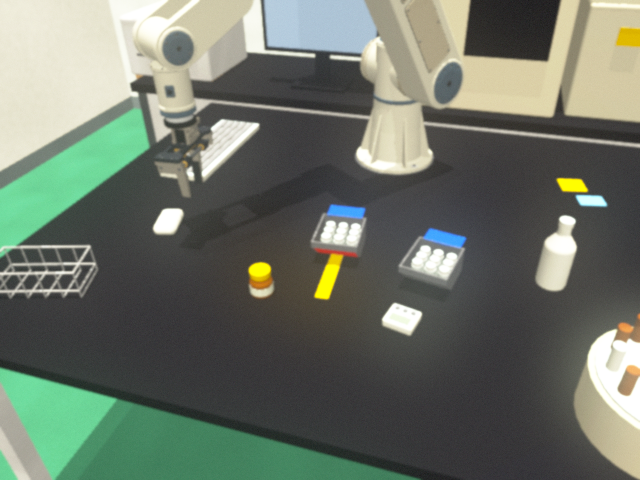

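```bash
python3 -c "
from station import bot
print(bot.finish_job(), bot.observe()['time'])"
```

```text
the job is handed in; nothing more can be done
the job is handed in; nothing more can be done
```

I tipped both crates in turn, left first, and the stamped one, the right crate, now stands on the yellow line. The job is handed in; I got no verdict back.

- **Tipping:** I took each crate to about 45–48 degrees by finger position, held it for over a second, and let it down under the finger. The left crate's nose is plain grey; the right one carries the red stamp.
- **Pushing:** I pushed the right crate sideways with two spread fingers, then backed the arm clear.

**Last checks, from the top camera and the networks:**
- **Placement:** The crate is square to the line (both at about 4.5 degrees), with its ledge towards the robot. Lengthwise it is only a few mm from the line's midpoint.
- **Sideways offset, where the checks disagree:** My own contour fits put it 2–2.5 mm left of the line's middle. The trained networks put it 5–8 mm left. Both are within the 20 mm allowed.
- **Everything else:** The left crate stayed where it was, to within a few mm. The bottle, jar, timer and mouse read the same as at the start to within about 6 mm.
- **Odd readings:** The networks twice gave false hits: the top camera placed the line at the left crate, and the stamp was reported while still mostly hidden. I went by the pictures instead.

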